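# Register a bar blank and hold the spring guard open

### The job

With the clear guard of the fixture still shut, push the aluminium bar blank along the fixture bed until it is fully home against both the long side fence and the end stop under the guard. Then lift the guard by its handle rod and hold it steady at 60 degrees from shut, so that a colleague can reach the bar's end; its spring would slam it shut, so finish while still holding it there with the gripper. The bar must stay home against both stops, and leave the jar, tin and screwdriver nearby where they are.

Things in the scene. Friction and masses are not known exactly. Their poses are not given: they have to be found in the camera images.
- fixture: Fixture fixed to the bench: aluminium base plate 220 x 120 x 12 mm. Origin: centre of its underside, 4 mm over the bench (rubber feet). x runs along the bed towards end stop and hinge, y towards the side fence, z up; the bed is the plate's top, z = 12 mm. Two hinge ears, 66 mm high, at x = 95 mm. Bar fully home: the bar's origin at x = -2, y = 5, z = 12 mm here, bar parallel to x.
- fence_face (a point): Point on the flat face of the steel side fence, which the bar's long edge must meet: at fixture x = -17.5, y = 20, z = 18 mm. The face looks to fixture -y and runs from x = -90 to +55 mm; the fence is 12 mm high over the bed (top z = 24 mm) and 10 mm thick.
- stop_face (a point): Point on the face of the steel end stop, which the bar's end must meet: at fixture x = 60, y = 0, z = 22 mm. The face looks to fixture -x and runs from y = -25 to +25 mm, top z = 32 mm. It is under the shut guard.
- bar: Loose plain aluminium bar blank, 124 (its x) x 30 (y) x 14 mm high, about 130 g, two dark holes drawn on top. Origin: centre of its underside; z up. It starts flat on the bed, 22 to 42 mm short of the end stop, 12 to 21 mm from the fence at its middle and up to 6.5 degrees askew; its +x end points to the stop, its other end stays clear of the guard.
- guard_cover: Clear plastic guard plate 104 mm wide (y), 4 mm thick, with 26 mm side skirts and aluminium edge strips, over the end stop. Origin: on the hinge axis, midway along it. Shut, its axes are parallel to the fixture's and the plate reaches from x = -2 to -75 mm. Two arms 8 mm thick at y = +-36 mm carry the handle rod at x = -115 mm. 250 g in all.
- guard_handle (a point): Middle of the guard's handle: round steel rod, 10 mm diameter, parallel to the hinge axis (fixture y), 64 mm free between its arms, 115 mm from the hinge axis, 35 mm gap to the plate's edge. Shut, it is at fixture x = -20, y = 0, z = 56 mm, 25 mm over the bar's top. Pinched from above, fingers on its two long sides, it turns between them as the guard swings.
- guard_hinge (a point): Point on the guard's hinge axis, at fixture x = 95, y = 0, z = 56 mm; the axis runs along fixture y.
- guard (a joint): Guard angle, rad: 0 shut, grows as the handle rises and swings over towards fixture +x; limit 1.75. 60 degrees = 1.047, handle rod then at fixture x = 37.5, z = 155.6 mm. A spring (0.15 N m shut, rising 0.25 N m per rad) and its weight drive it shut from any angle up to 90 degrees and beyond: 2.5 to 4.5 N at the handle.
- jar_1: Bystander: small white jar with screw lid, 52 mm across, 62 mm high; origin centre of its underside.
- flux_tin: Bystander: flat round tin 53 mm across, 20 mm high; origin centre of its underside.
- screwdriver: Bystander: screwdriver lying flat, 24 x 178 x 25 mm (length along its y); origin centre of its underside.

How it is judged (in metres and radians):
On the way, in this order (a step that is already met when the one before it is completed fails the run):
1. with the guard shut, the bar is home against fence and end stop (x of bar in the frame of fixture between -0.004 and 0.001 m and y of bar in the frame of fixture between 0.003 and 0.008 m and z of bar in the frame of fixture below 0.014 m and angle between the x axis of bar and the x axis of fixture, either way round below 0.035 rad and value of joint guard below 0.1 rad), for 0.2 s.
2. the guard is held at 60 degrees by the fingers (value of joint guard between 0.942 and 1.152 rad and contact force between the fingers and guard_cover above 0.5 N), for 0.2 s.
At the end, for the whole second after the job is handed in: The fingers still hold the guard, at rest, 60 degrees from shut (within 6), and nothing else carries it; the bar lies at rest on the bed within 2 mm of fence and end stop and 2 degrees of parallel; jar, tin and screwdriver are within 20 mm of where they stood (all of step 2 and x of bar in the frame of fixture between -0.004 and 0.001 m and y of bar in the frame of fixture between 0.003 and 0.008 m and z of bar in the frame of fixture below 0.014 m and angle between the x axis of bar and the x axis of fixture, either way round below 0.035 rad and velocity of joint guard between -0.1 and 0.1 rad/s and contact force between guard_cover and bar below 0.1 N and linear speed of bar below 0.02 m/s and distance of each of jar_1, flux_tin, screwdriver from where it was at the start of the episode below 0.02 m); the arm keeps its last pose, push and grip.
It fails at once if a bystander was knocked away by 20 mm or more (distance of any of jar_1, flux_tin, screwdriver from where it was at the start of the episode above 0.02 m).
It also fails if it takes over 53 s, if anything falls off the work surface, if the arm or the gripper's body presses on something with over 40 N, if the wrist force passes 120 N, or if a joint passes its speed limit or range.

### The arm

A 6-joint arm with a two-finger parallel gripper is mounted at the origin on a cart in front of the work surface, level with it; the furniture and walls round the work are solid. World frame = base frame: x ahead of the robot, y to its left, z up, the work surface at z = 0. Lengths are in mm, angles in rad, forces in N, time in s.
With the tool pointing down it reaches from about 350 to 875 mm from the base axis. Payload 4.2 kg.
Tool frame: the origin (TCP) lies between the finger pads; the fingertips stand 11 mm ahead of it and the grasp point (between the pads) lies 8 mm behind it; z points along the fingers, y is the direction in which the jaws open and shut (so a half turn about z gives the same grasp; the last joint's range is limited). The gripper opens to 85 mm and grips with 20 to 120 N. Pads are 22 mm wide; open, the fingers measure 114 mm over their backs; the gripper's body (76 mm by 85 mm) begins 54 mm behind the grasp point. The pads swing forward as they close: fully open they stand 13 mm farther back than shut.
Start: joints at [1.509, 0.385, 0.008, 0, -1.194, -0.259], TCP at [197.046, 593.104, 242.312] pointing down, gripper open.
Joint ranges: [-3.14, 3.14], [-1.21, 2.06], [-1.07, 1.41], [-3.16, 2.05], [-2.99, -0.16], [-3.1, 3.1]. Speed limits (rad/s): [2.79, 2.79, 3.14, 3.14, 3.14, 3.14].

### API

Orientations are given as a unit quaternion [x, y, z, w].
In Python, from bench import * gives the robot as it stands.
- The arm moves only by the tool servo_tool, never from a script. Its argument "rows" is a list of rows, each a list of 7 numbers: the opening, from 0 (shut) to 1 (fully open), then the shift along the tool's x, y, z in cm, then the turn, a rotation vector about the tool's x, y, z in degrees. A call has 1 to 12 rows; each row shifts and turns the commanded pose from where the row before left it, along the tool's axes as they then stand; what a row does not reach is not made up. A row lasts 1/10 s, in which the tool goes at most 50 mm and 8.59 degrees, less where a joint would pass 70% of its speed; a pose out of reach is approached as far as the arm can. A call is refused whole if a number of a shift passes 5 or a number of a turn 8.59, either way. A call with a gripper value outside its range is refused whole. The fingers move at their own pace and stop on an object; the grip force is fixed at half the most. Time passes only in rows, so rows that do not move let the fingers close. It gives the time, the measured TCP pose, the force and the opening at its end, in the units of the state.
- read_state(): the state, without advancing time (a new reading comes with each control period).
- get_image(name): name is "scene" or "top" or "wrist"; returns a dict with "image" (384x512x3 uint8, red, green, blue), "mtx" (3x3 intrinsics, pixels), "extrinsics" (4x4, takes a point from camera to world coordinates). Camera axes: x right, y up, looking along -z (the intrinsics and any distortion apply to the point x, -y, -z); pixel columns grow to the right and rows downward; lengths in mm; the calibration is good to about 2 mm. A picture is of the moment at which its call begins. There is no depth.
- job_done(): hands the job in, once; it reports no verdict.
The state is a dict: "clock": time; "joints": joint angles; "joint_vel": joint speeds; "joint_efforts": joint torques, N m; "position": TCP position; "ee_rot": TCP orientation; "contact_force": force on the tool from outside, world axes, zero at the start; "wrist_torque": the same for the moment, N m; "gripper_width": finger opening in mm.
Only numpy, scipy, OpenCV 4.12 (cv2) and the standard library are available. Lean on these libraries where they do the work, as an engineer would, in place of code of your own. Each camera call takes 0.05 s, during which the arm holds its last target. There are 200 camera calls.

## Working session

There is one attempt and no reset: what is moved stays moved. The work goes in short steps, Python scripts to look and compute and a tool call to move; the robot and the scene stay as the last step left them, time stands still between calls to the robot, and variables do not carry over. Pictures are saved under pics/ and viewed, about 8 in all and at most 12, crops included, and the job is handed in when it is done.

Besides the shell and the picture viewer there is one more tool, called as a command line: name --pt "numbers of a row" for each row, then --argument value for the rest. servo_tool: Moves the arm, as the interface text tells. Its arguments: {"type":"object","properties":{"rows":{"type":"array","items":{"type":"array","items":{"type":"number"}}}},"required":["rows"]}

```bash
mkdir -p pics
python3 - <<'E'
from bench import *
import cv2,numpy as np
s=read_state();print({k:np.round(v,3) for k,v in s.items()})
for n in("top","scene"):
    d=get_image(n);cv2.imwrite(f"pics/{n}0.png",d["image"][:,:,::-1]);np.savez(f"{n}0.npz",**d)
    print(n,d["mtx"].round(1).tolist(),d["extrinsics"].round(3).tolist(),[k for k in d])
E
```

```text
{'clock': np.float64(0.0), 'joints': array([ 1.509e+00,  3.860e-01,  7.000e-03, -1.000e-03, -1.194e+00,
       -2.590e-01]), 'joint_vel': array([ 0.   , -0.001, -0.003, -0.002, -0.   , -0.001]), 'joint_efforts': array([ 1.0000e-03, -3.9229e+01,  1.8841e+01,  4.1860e+00, -5.0000e-03,
       -0.0000e+00]), 'position': array([196.862, 592.589, 241.21 ]), 'ee_rot': array([ 0.987, -0.16 , -0.   ,  0.001]), 'contact_force': array([-0.189, -1.223,  0.517]), 'wrist_torque': array([ 0.032, -0.025, -0.03 ]), 'gripper_width': np.float64(85.845)}
top [[400.0, 0.0, 253.5], [0.0, 400.0, 197.2], [0.0, 0.0, 1.0]] [[-0.005, 0.991, -0.133, 287.627], [-1.0, -0.004, 0.007, 290.1], [0.006, 0.133, 0.991, 1269.71], [0.0, 0.0, 0.0, 1.0]] ['image', 'mtx', 'extrinsics']
scene [[415.2, 0.0, 247.3], [0.0, 415.2, 195.3], [0.0, 0.0, 1.0]] [[0.586, 0.714, -0.383, 59.491], [-0.81, 0.511, -0.286, 16.182], [-0.009, 0.478, 0.878, 966.35], [0.0, 0.0, 0.0, 1.0]] ['image', 'mtx', 'extrinsics']
```

View pics/top0.png

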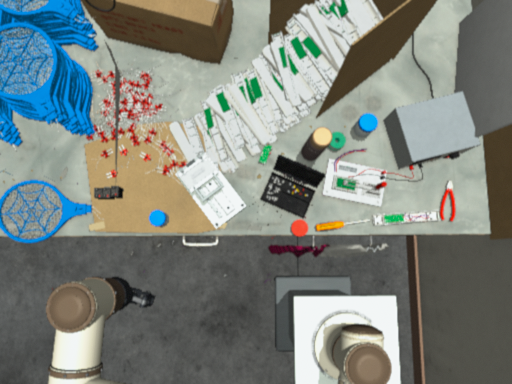

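View pics/scene0.png

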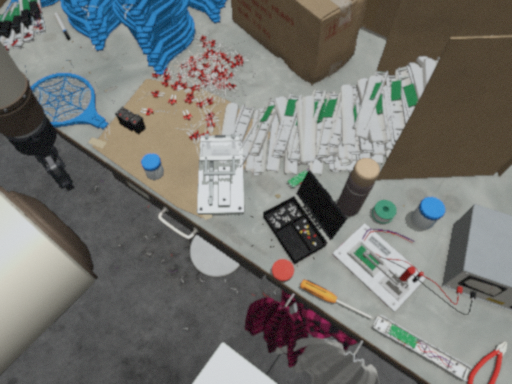

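The top view shows the fixture at about (210,190), the screwdriver near (340,225), a blue-lidded jar near (158,217) and a red tin at (300,228). I'll enlarge the fixture.

```bash
cat > h.py <<'E'
from bench import *
import cv2,numpy as np
from scipy.spatial.transform import Rotation as R
def ray(d,uv,z):
    K,E=d["mtx"],d["extrinsics"];p=np.linalg.inv(K)@[uv[0],uv[1],1]
    v=E[:3,:3]@[p[0],-p[1],-p[2]];o=E[:3,3];return o+v*(z-o[2])/v[2]
def proj(d,P):
    E=d["extrinsics"];c=E[:3,:3].T@(np.array(P)-E[:3,3]);q=d["mtx"]@[c[0],-c[1],-c[2]];return q[:2]/q[2]
E
python3 - <<'E'
from h import *
t=dict(np.load("top0.npz"));s=dict(np.load("scene0.npz"))
a=cv2.resize(t["image"][145:235,165:255],(540,540),interpolation=3)
b=cv2.resize(s["image"][125:220,185:255],(398,540),interpolation=3)
cv2.imwrite("pics/crop0.png",np.hstack([a[:, :400],b])[:,:,::-1])
print(ray(t,(158,217),62),ray(t,(300,228),20),ray(t,(210,190),16))
E
```

```text
[390.69075914 570.39945489  62.        ] [357.94408585 136.46143711  20.        ] [479.66468906 418.88703123  16.        ]
```

View pics/crop0.png

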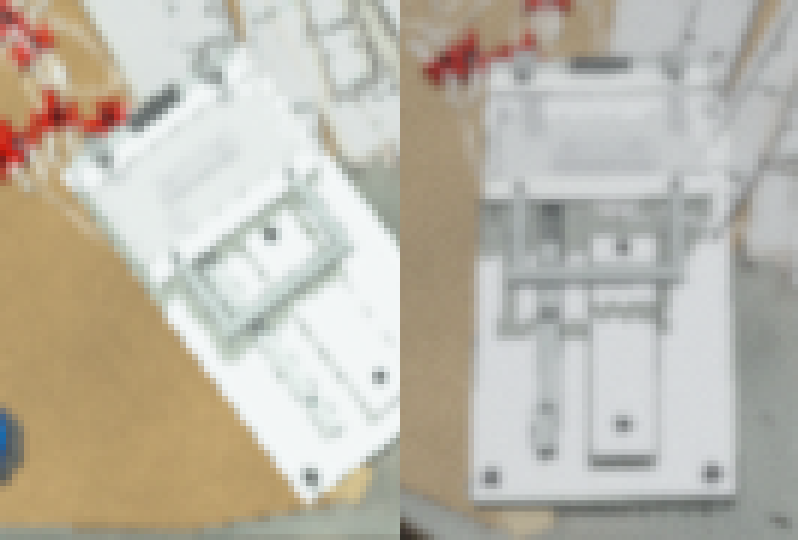

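The crop shows the fixture at a yaw of about 36° with the hinge end away from the robot. The fence is left of the bar (fixture +y) and the guard is shut. I'll move above the near bar end for a close wrist view.

servo_tool --pt "0 3.6 1.5 -0.2 0 0 0" --pt "0 3.6 1.5 -0.2 0 0 0" --pt "0 3.6 1.5 -0.2 0 0 0" --pt "0 3.6 1.5 -0.2 0 0 0" --pt "0 3.6 1.5 -0.2 0 0 0" --pt "0 3.6 1.5 -0.2 0 0 0" --pt "0 3.6 1.5 0 0 0 0" --pt "0 3.6 1.5 0 0 0 8" --pt "0 0 0 0 0 0 8" --pt "0 0 0 0 0 0 8" --pt "0 0 0 0 0 0 8" --pt "0 0 0 0 0 0 4"

```text
clock: 1.3
position: [432.4, 388.0, 253.7]
ee_rot: [0.888, -0.459, -0.0, 0.001]
contact_force: [0.9, -1.0, -0.2]
gripper_width: 0.4
```

Run:
```python
from h import *
s=read_state();print(s["position"].round(1),s["ee_rot"].round(4),s["gripper_width"],s["joints"].round(2))
for n in("wrist","top"):
    d=get_image(n);np.savez(f"{n}1.npz",**d)
    if n=="wrist": cv2.imwrite("pics/w1.png",cv2.resize(d["image"],(800,600),interpolation=3)[:,:,::-1]);print(d["mtx"].round(1).tolist(),d["extrinsics"].round(3).tolist())
```

```text
[432.4 388.  253.7] [ 8.884e-01 -4.590e-01 -2.000e-04  6.000e-04] 0.38550728530300093 [ 1.01  0.3  -0.08 -0.   -1.18 -0.39]
[[334.7, 0.0, 253.2], [0.0, 334.7, 192.0], [0.0, 0.0, 1.0]] [[-0.816, 0.55, 0.179, 478.563], [-0.578, -0.776, -0.252, 323.627], [-0.0, -0.309, 0.951, 385.536], [0.0, 0.0, 0.0, 1.0]]
```

View pics/w1.png

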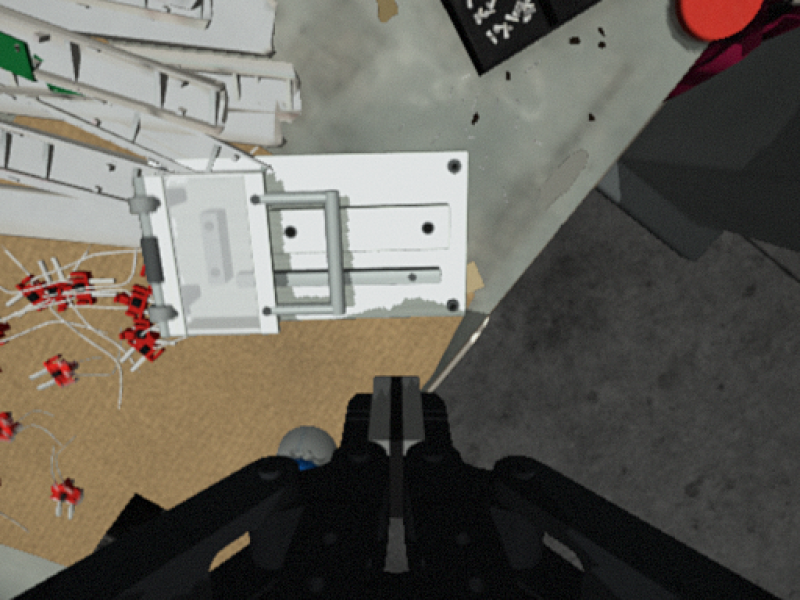

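The wrist view at 800-pixel scale gives:
- Plate near corners: (468,152) and (467,315).
- Rod: column about 336, rows 193–312.
- Bar near end: corners (449,205) and (449,248). Holes at (428,228) and (291,232).
- Fence: strip at rows 268–282.

Run:
```python
from h import *
d=dict(np.load("wrist1.npz"))
q=lambda u,v,z:ray(d,(u/1.5625,v/1.5625),z)
A=q(468,152,16);B=q(467,315,16);print("near edge",np.linalg.norm(A-B))
r1=q(334,193,65);r2=q(336,312,65);rm=(r1+r2)/2;print("rod len",np.linalg.norm(r1-r2))
m=(A+B)/2
for nm,v in(("edge y",B-A),("rod y",r2-r1),("fence x",q(277,270,28)-q(440,268,28)),("near->rod",rm-m),("plate top edge",q(270,155,16)-A)):
    a=np.degrees(np.arctan2(v[1],v[0]));print(nm,a,np.linalg.norm(v[:2]))
yaw=np.arctan2(*(B-A)[[1,0]])-np.pi/2
a2=np.arctan2(*(rm-m)[[1,0]]);yaw=(yaw+a2)/2
c,s=np.cos(yaw),np.sin(yaw);F=np.array([[c,-s,0],[s,c,0],[0,0,1]])
o=((m+F@[110,0,-16])+(rm+F@[20,0,-65]))/2;o[2]=4
print("yaw",np.degrees(yaw),"o",o,"o1",m+F@[110,0,-16],"o2",rm+F@[20,0,-65])
f=lambda p:(F.T@(p-o)).round(1)
for n,p in dict(nearA=A,nearB=B,rod1=r1,rod2=r2,h1=q(428,228,30),h2=q(291,232,30),bc1=q(449,205,30),bc2=q(449,248,30),fence1=q(440,268,28),fence2=q(277,270,28)).items(): print(n,f(p))
st=read_state();T=R.from_quat(st["ee_rot"]);print("tool yaw err: tool axes in fixture",(F.T@T.as_matrix()).round(3).tolist(),"tcp",f(st["position"]))
np.savez("fix.npz",F=F,o=o)
```

```text
near edge 117.79956482621623
rod len 76.20266347665354
edge y 127.4257714232946 117.79956482621623
rod y 124.23094707313199 76.20266347665354
fence x 36.067904249779644 115.01488042250959
near->rod 36.11839627947686 89.3747010847692
plate top edge 36.177572196990226 134.89695326460873
yaw 36.77208385138574 o [482.59618597 418.76417979   4.        ] o1 [482.54375564 419.3614664    0.        ] o2 [482.6486163  418.16689318   0.        ]
nearA [-109.   -58.4   12. ]
nearB [-110.4   59.4   12. ]
rod1 [-22.  -38.6  61. ]
rod2 [-18.6  37.6  61. ]
h1 [-80.7  -9.5  26. ]
h2 [13.3 -9.1 26. ]
bc1 [-95.  -24.8  26. ]
bc2 [-95.1   4.8  26. ]
fence1 [-89.1  19.4  24. ]
fence2 [25.9 18.  24. ]
tool yaw err: tool axes in fixture [[-0.02, -1.0, -0.001], [-1.0, 0.02, -0.0], [0.0, 0.001, -1.0]] tcp [-58.6   5.6 249.8]
```

servo_tool --pt "0 2.7 0.2 0 0 0 -0.5" --pt "0 2.7 0.1 0 0 0 0" --pt "0 0 0 4 0 0 0" --pt "0 0 0 4 0 0 0" --pt "0 0 0 4 0 0 0" --pt "0 0 0 4 0 0 0" --pt "0 0 0 3 0 0 0" --pt "0 0 0 1.5 0 0 0" --pt "0 0 0 1 0 0 0" --pt "0 0 0 0.5 0 0 0" --pt "0 0 0 0 0 0 0"

```text
clock: 2.5
position: [461.8, 343.0, 34.2]
ee_rot: [0.892, -0.453, -0.0, 0.0]
contact_force: [-0.2, 0.8, 0.4]
gripper_width: 0.2
```

```bash
cat >> h.py <<'E'
def fix():
    y=np.radians(36.1);c,s=np.cos(y),np.sin(y);F=np.array([[c,-s,0],[s,c,0],[0,0,1]])
    z=np.load("fix.npz");o=z["o"]-0.78*z["F"][:,1];return F,o
def show(s=None):
    s=s or read_state();F,o=fix();T=R.from_quat(s["ee_rot"]).as_matrix()
    print("tcp fix",(F.T@(s["position"]-o)).round(1),"z world",s["position"][2].round(1),"F fix",(F.T@s["contact_force"]).round(1),"axes",(F.T@T).round(3).tolist(),"w",round(float(s["gripper_width"]),1),"t",s["clock"])
E
python3 -c "
from h import *
show()"
```

```text
tcp fix [-61.5 -48.2  30.2] z world 34.2 F fix [0.4 0.8 0.4] axes [[0.001, -1.0, -0.0], [-1.0, -0.001, -0.0], [0.0, 0.0, -1.0]] w 0.2 t 2.5
```

servo_tool --pt "0 0 0 0.3 0 0 0" --pt "0 -0.5 0 0 0 0 0" --pt "0 -0.4 0 0 0 0 0" --pt "0 -0.3 0 0 0 0 0" --pt "0 -0.3 0 0 0 0 0" --pt "0 -0.3 0 0 0 0 0" --pt "0 -0.3 0 0 0 0 0" --pt "0 -0.2 0 0 0 0 0" --pt "0 0 0 0 0 0 0"

```text
clock: 3.4
position: [448.0, 361.7, 31.3]
ee_rot: [0.892, -0.453, -0.0, -0.0]
contact_force: [0.1, -0.8, -0.1]
gripper_width: -0.2
```

```bash
python3 -c "
from h import *
show()"
```

```text
tcp fix [-61.5 -25.   27.3] z world 31.3 F fix [-0.4 -0.7 -0.1] axes [[0.001, -1.0, 0.0], [-1.0, -0.001, 0.0], [-0.0, -0.0, -1.0]] w -0.2 t 3.4
```

servo_tool --pt "0 -0.15 0 0 0 0 0" --pt "0 -0.15 0 0 0 0 0" --pt "0 -0.1 0 0 0 0 0" --pt "0 0 0 0 0 0 0"

```text
clock: 3.8
position: [446.2, 365.0, 31.4]
ee_rot: [0.892, -0.453, 0.0, -0.0]
contact_force: [3.2, -1.3, -0.6]
gripper_width: -0.1
```

servo_tool --pt "0 -0.1 0 0 0 0 0" --pt "0 -0.05 0 0 0 0 0" --pt "0 0 0 0 0 0 0"

```text
clock: 4.1
position: [446.1, 365.3, 31.5]
ee_rot: [0.892, -0.453, 0.001, -0.0]
contact_force: [7.1, -4.5, -0.2]
gripper_width: 0.2
```

Run:
```python
from h import *
show()
d=get_image("wrist");np.savez("wrist2.npz",**d);cv2.imwrite("pics/w2.png",cv2.resize(d["image"],(800,600),interpolation=3)[:,:,::-1])
```

```text
tcp fix [-61.  -20.9  27.5] z world 31.5 F fix [ 3.1 -7.8 -0.2] axes [[0.0, -1.0, 0.001], [-1.0, -0.0, -0.001], [0.001, -0.001, -1.0]] w 0.2 t 4.1
```

View pics/w2.png

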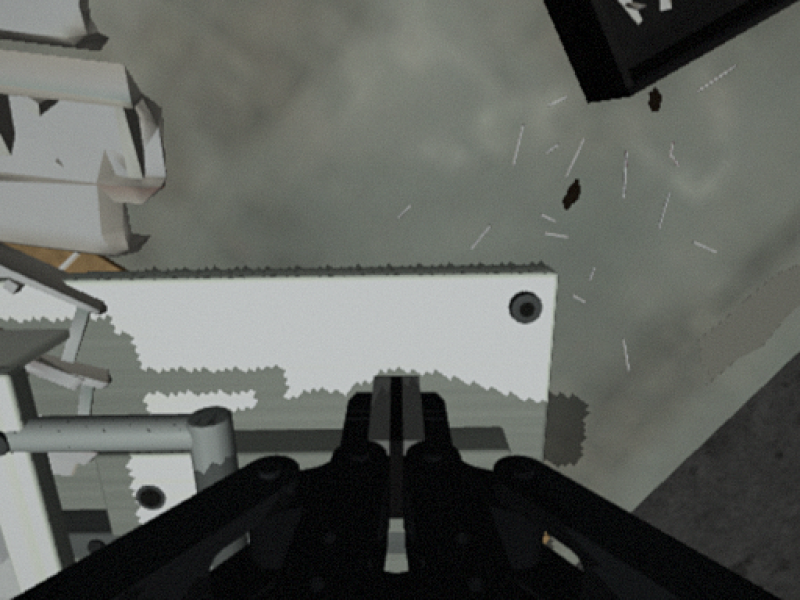

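Contact force rose to about 8 N with the finger's leading edge at y ≈ -10, so the bar is at the fence. Next I go round to the near end at the same height.

servo_tool --pt "0 0.5 0 0 0 0 0" --pt "0 1 0 0 0 0 0" --pt "0 0 2 0 0 0 0" --pt "0 0 2 0 0 0 0" --pt "0 0 2 0 0 0 0" --pt "0 -1.5 0 0 0 0 0" --pt "0 -1.5 0 0 0 0 0" --pt "0 -1.1 0 0 0 0 0" --pt "0 0 0 0 0 0 0"

```text
clock: 5.05
position: [380.8, 353.6, 31.4]
ee_rot: [0.892, -0.452, 0.0, -0.001]
contact_force: [-0.1, -0.1, 0.1]
gripper_width: 0.2
```

servo_tool --pt "0 0 -0.4 0 0 0 0" --pt "0 0 -0.4 0 0 0 0" --pt "0 0 -0.4 0 0 0 0" --pt "0 0 -0.3 0 0 0 0" --pt "0 0 -0.3 0 0 0 0" --pt "0 0 -0.3 0 0 0 0" --pt "0 0 -0.3 0 0 0 0" --pt "0 0 -0.3 0 0 0 0" --pt "0 0 0 0 0 0 0"

```text
clock: 5.95
position: [403.4, 367.9, 31.3]
ee_rot: [0.891, -0.453, 0.0, -0.0]
contact_force: [-0.3, -0.7, -0.4]
gripper_width: 0.1
```

Run:
```python
from h import *
show()
d=get_image("wrist");np.savez("wrist3.npz",**d);cv2.imwrite("pics/w3.png",cv2.resize(d["image"],(800,600),interpolation=3)[:,:,::-1])
```

```text
tcp fix [-94.    6.3  27.3] z world 31.3 F fix [-0.6 -0.4 -0.4] axes [[0.0, -1.0, 0.001], [-1.0, -0.0, 0.0], [-0.0, -0.001, -1.0]] w 0.1 t 5.95
```

View pics/w3.png

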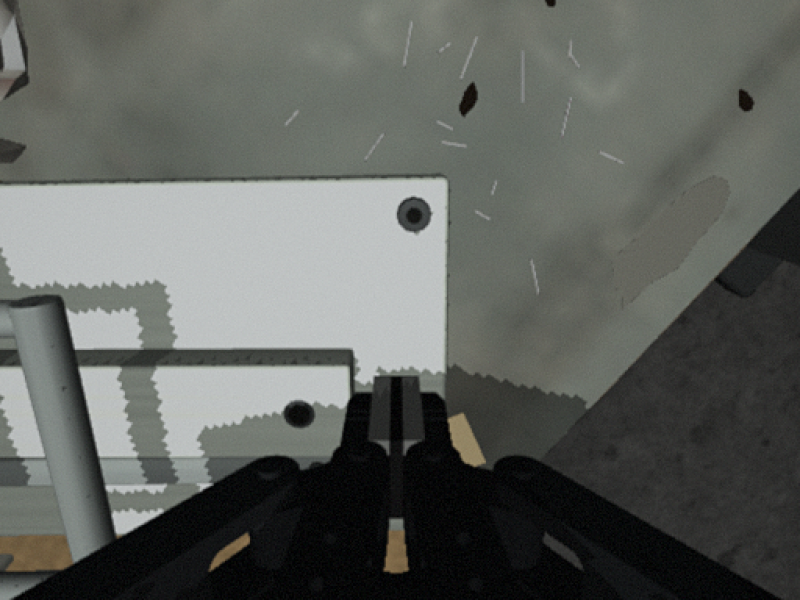

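The bar's near end is at column 352, just ahead of the shut fingers (left edge at column 370). Its +y edge lies flush along the fence. I'll push on in x.

servo_tool --pt "0 0 -0.2 0 0 0 0" --pt "0 0 -0.2 0 0 0 0" --pt "0 0 -0.2 0 0 0 0" --pt "0 0 -0.2 0 0 0 0" --pt "0 0 -0.2 0 0 0 0" --pt "0 0 -0.2 0 0 0 0" --pt "0 0 -0.2 0 0 0 0" --pt "0 0 0 0 0 0 0"

```text
clock: 6.8
position: [414.6, 376.0, 31.3]
ee_rot: [0.891, -0.453, 0.0, -0.0]
contact_force: [0.2, 0.2, -0.3]
gripper_width: -0.1
```

servo_tool --pt "0 0 -0.2 0 0 0 0" --pt "0 0 -0.1 0 0 0 0" --pt "0 0 0 0 0 0 0"

```text
clock: 7.1
position: [416.8, 377.6, 31.3]
ee_rot: [0.891, -0.453, 0.0, -0.0]
contact_force: [-0.2, 0.7, -0.4]
gripper_width: -0.3
```

Run:
```python
from h import *
show()
```

```text
tcp fix [-77.4   6.3  27.3] z world 31.3 F fix [ 0.3  0.7 -0.4] axes [[0.0, -1.0, 0.0], [-1.0, -0.0, 0.0], [-0.0, -0.0, -1.0]] w -0.3 t 7.1
```

servo_tool --pt "0 0 -0.15 0 0 0 0" --pt "0 0 -0.1 0 0 0 0" --pt "0 0 0 0 0 0 0"

```text
clock: 7.4
position: [417.8, 378.1, 31.2]
ee_rot: [0.891, -0.453, -0.0, 0.001]
contact_force: [-4.3, -1.9, 3.2]
gripper_width: 0.2
```

servo_tool --pt "0 0 -0.1 0 0 0 0" --pt "0 0 -0.1 0 0 0 0" --pt "0 0 0 0 0 0 0"

```text
clock: 7.7
position: [418.1, 378.0, 31.1]
ee_rot: [0.891, -0.453, -0.001, 0.003]
contact_force: [-8.3, -3.8, 6.8]
gripper_width: -0.1
```

Run:
```python
from h import *
show()
```

```text
tcp fix [-76.1   5.9  27.1] z world 31.1 F fix [-8.9  1.8  6.8] axes [[-0.0, -1.0, -0.006], [-1.0, 0.0, -0.001], [0.001, 0.006, -1.0]] w -0.1 t 7.7
```

servo_tool --pt "0 0 0.3 0 0 0 0" --pt "0 0 0.5 0 0 0 0" --pt "0 0 0.5 0 0 0 0" --pt "0 0 0 0 0 0 0"

```text
clock: 8.1
position: [409.6, 372.4, 31.4]
ee_rot: [0.892, -0.453, 0.0, -0.0]
contact_force: [0.3, -0.3, 0.1]
gripper_width: 0.1
```

Run:
```python
from h import *
show()
d=get_image("wrist");np.savez("wrist4.npz",**d);cv2.imwrite("pics/w4.png",cv2.resize(d["image"],(800,600),interpolation=3)[:,:,::-1])
```

```text
tcp fix [-86.3   6.3  27.4] z world 31.4 F fix [ 0.1 -0.5  0.1] axes [[0.0, -1.0, 0.001], [-1.0, -0.0, 0.0], [-0.0, -0.001, -1.0]] w 0.1 t 8.1
```

View pics/w4.png

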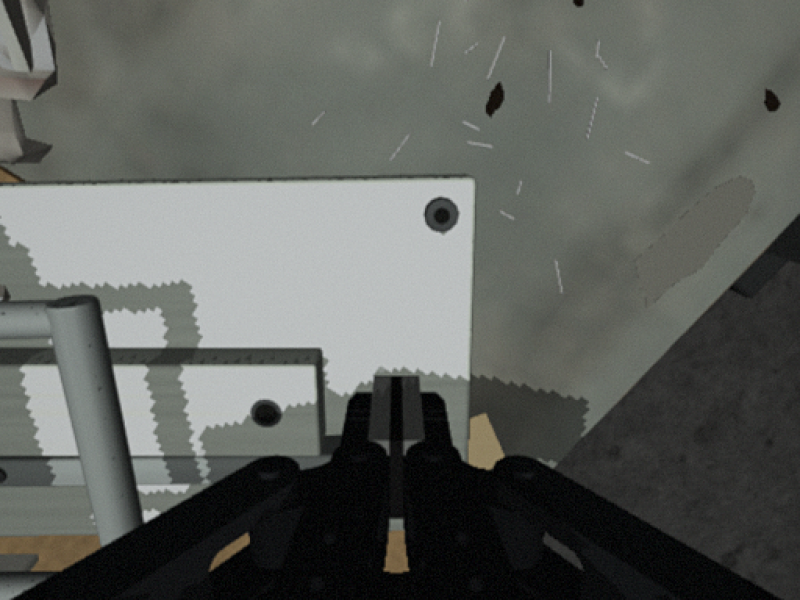

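Run:
```python
from h import *
F,o=fix()
for k,L in((3,[("end",349,367,30),("plate",447,180,16),("hole",299,413,30),("edge-y",300,364,30),("fence+",300,458,30)]),(4,[("end",317,365,30),("end",320,445,30),("plate",474,180,16),("plate",470,400,16),("hole",266,412,30),("edge-y",200,363,30),("edge-y",310,364,30),("edge+y",200,458,30),("edge+y",300,458,30)])):
    d=dict(np.load(f"wrist{k}.npz"))
    for n,u,v,z in L: print(k,n,(F.T@(ray(d,(u/1.5625,v/1.5625),z)-o)).round(1))
```

```text
3 end [-80.6  -9.9  26. ]
3 plate [-107.7  -59.8   12. ]
3 hole [-65.8   4.7  26. ]
3 edge-y [-66.9 -10.8  26. ]
3 fence+ [-65.2  19.8  26. ]
4 end [-64.  -10.5  26. ]
4 end [-63.6  15.3  26. ]
4 plate [-107.4  -59.8   12. ]
4 plate [-109.3    8.1   12. ]
4 hole [-48.6   4.4  26. ]
4 edge-y [-31.3 -11.1  26. ]
4 edge-y [-62.  -10.8  26. ]
4 edge+y [-27.8  19.9  26. ]
4 edge+y [-57.5  19.8  26. ]
```

The bar end is at x = -64.0 and its long edge at y ≈ 19.8, so it's home. One more gentle press towards the fence will make sure it's parallel.

servo_tool --pt "0 1.5 0 0 0 0 0" --pt "0 1.5 0 0 0 0 0" --pt "0 1.2 0 0 0 0 0" --pt "0 0 -1.4 0 0 0 0" --pt "0 0 -1.4 0 0 0 0" --pt "0 -0.5 0 0 0 0 0" --pt "0 -0.5 0 0 0 0 0" --pt "0 -0.2 0 0 0 0 0" --pt "0 -0.15 0 0 0 0 0" --pt "0 -0.1 0 0 0 0 0" --pt "0 -0.05 0 0 0 0 0" --pt "0 0 0 0 0 0 0"

```text
clock: 9.35
position: [448.1, 366.6, 31.3]
ee_rot: [0.891, -0.453, -0.0, 0.001]
contact_force: [-0.2, -2.5, 1.0]
gripper_width: -0.0
```

servo_tool --pt "0 -0.1 0 0 0 0 0" --pt "0 -0.05 0 0 0 0 0" --pt "0 0 0 0 0 0 0"

```text
clock: 9.65
position: [447.9, 366.7, 31.3]
ee_rot: [0.891, -0.453, 0.0, 0.001]
contact_force: [4.6, -6.7, 2.1]
gripper_width: -0.1
```

Run:
```python
from h import *
show()
```

```text
tcp fix [-58.7 -20.9  27.3] z world 31.3 F fix [-0.3 -8.1  2.1] axes [[0.0, -1.0, -0.002], [-1.0, -0.0, -0.002], [0.002, 0.002, -1.0]] w -0.1 t 9.65
```

servo_tool --pt "0 0.5 0 0 0 0 0" --pt "0 0.5 0 0 0 0 0" --pt "0 0 0 -3 0 0 0" --pt "0 0 0 -3.5 0 0 0" --pt "0 0 0 -3.5 0 0 0" --pt "0.35 -1.5 -1.9 0 0 0 0" --pt "0.35 -1.6 -2 0 0 0 0" --pt "0.35 0 0 0 0 0 0" --pt "0.35 0 0 0 0 0 0" --pt "0.35 0 0 0 0 0 0"

```text
clock: 10.65
position: [466.2, 407.6, 130.9]
ee_rot: [0.891, -0.453, -0.0, 0.001]
contact_force: [-0.5, -0.2, -0.0]
gripper_width: 29.7
```

Run:
```python
from h import *
show()
d=get_image("wrist");np.savez("wrist5.npz",**d);cv2.imwrite("pics/w5.png",cv2.resize(d["image"],(800,600),interpolation=3)[:,:,::-1])
```

```text
tcp fix [-19.9   1.4 126.9] z world 130.9 F fix [-0.5  0.1 -0. ] axes [[-0.0, -1.0, -0.001], [-1.0, 0.0, -0.0], [0.0, 0.001, -1.0]] w 29.7 t 10.65
```

View pics/w5.png

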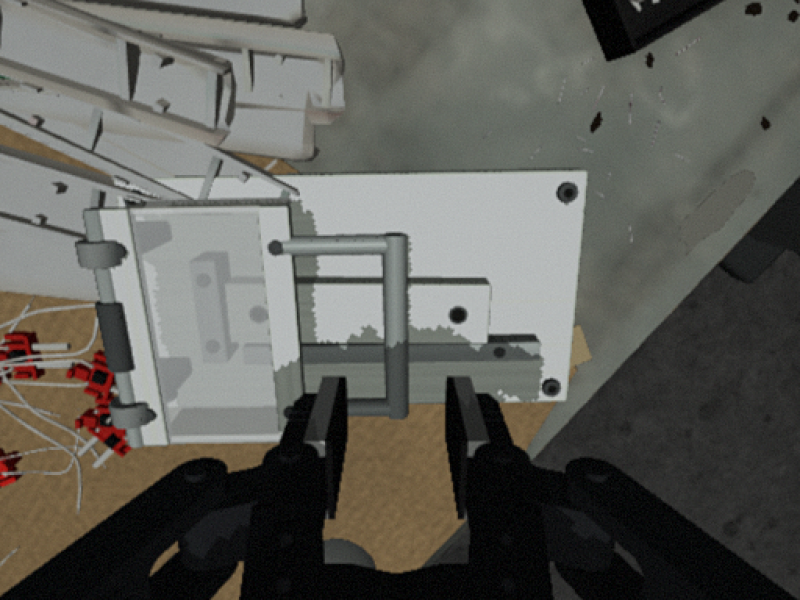

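The bar touches the end stop (seen through the guard at about (228,310)) and the fence. The rod, at column 397, is centred between the fingers (337/455). I'll descend and grip.

servo_tool --pt "0.35 0.1 0 3 0 0 0" --pt "0.35 0 0 2 0 0 0" --pt "0.35 0 0 1.5 0 0 0" --pt "0.35 0 0 0.8 0 0 0" --pt "0.35 0 0 0.6 0 0 0" --pt "0.35 0 0 0 0 0 0"

```text
clock: 11.3
position: [467.1, 407.1, 51.9]
ee_rot: [0.891, -0.453, -0.0, 0.0]
contact_force: [-0.5, -0.5, 0.0]
gripper_width: 29.8
```

servo_tool --pt "0 0 0 0 0 0 0" --pt "0 0 0 0 0 0 0" --pt "0 0 0 0 0 0 0" --pt "0 0 0 0 0 0 0" --pt "0 0 0 0 0 0 0"

```text
clock: 11.8
position: [466.7, 407.3, 52.8]
ee_rot: [0.892, -0.453, -0.0, 0.0]
contact_force: [-4.6, -1.9, 4.8]
gripper_width: 7.9
```

Run:
```python
from h import *
show()
# arc path in tool axes (tool y=-fix x, tool z=-up), 110 mm.. 12 rows of 5 deg
a=np.radians(np.arange(0,61,5));x=95-115*np.cos(a);z=56+115*np.sin(a)
print(np.c_[-np.diff(x)/10,-np.diff(z)/10].round(2).tolist())
```

```text
tcp fix [-19.6   0.8  48.8] z world 52.8 F fix [-4.8  1.2  4.8] axes [[0.001, -1.0, -0.001], [-1.0, -0.001, -0.0], [0.0, 0.001, -1.0]] w 7.9 t 11.8
[[-0.04, -1.0], [-0.13, -0.99], [-0.22, -0.98], [-0.3, -0.96], [-0.38, -0.93], [-0.46, -0.89], [-0.54, -0.85], [-0.61, -0.8], [-0.68, -0.74], [-0.74, -0.68], [-0.8, -0.61], [-0.85, -0.54]]
```

servo_tool --pt "0 0 0 0 0 0 0" --pt "0 0 0 -0.5 0 0 0" --pt "0 0 -0.05 -0.5 0 0 0" --pt "0 0 -0.05 -0.5 0 0 0" --pt "0 0 -0.08 -0.5 0 0 0" --pt "0 0 -0.1 -0.5 0 0 0" --pt "0 0 -0.1 -0.5 0 0 0" --pt "0 0 0 0 0 0 0"

```text
clock: 12.6
position: [469.6, 409.4, 83.1]
ee_rot: [0.891, -0.453, -0.0, 0.001]
contact_force: [-7.3, -1.1, -1.5]
gripper_width: 7.7
```

Run:
```python
from h import *
show()
```

```text
tcp fix [-16.    0.9  79.1] z world 83.1 F fix [-6.5  3.4 -1.5] axes [[0.0, -1.0, -0.001], [-1.0, -0.0, -0.0], [0.0, 0.001, -1.0]] w 7.7 t 12.6
```

servo_tool --pt "0 0 -0.3 -0.96 0 0 0" --pt "0 0 -0.38 -0.93 0 0 0" --pt "0 0 -0.46 -0.89 0 0 0" --pt "0 0 -0.54 -0.85 0 0 0" --pt "0 0 0 0 0 0 0"

```text
clock: 13.1
position: [482.4, 419.0, 120.2]
ee_rot: [0.891, -0.453, -0.001, 0.002]
contact_force: [-10.2, -1.6, 2.0]
gripper_width: 7.6
```

servo_tool --pt "0 0 -0.61 -0.8 0 0 0" --pt "0 0 -0.68 -0.74 0 0 0" --pt "0 0 -0.74 -0.68 0 0 0" --pt "0 0 0 0 0 0 0"

```text
clock: 13.5
position: [497.8, 430.6, 143.0]
ee_rot: [0.892, -0.453, -0.001, 0.003]
contact_force: [-15.5, -3.5, 5.1]
gripper_width: 7.6
```

servo_tool --pt "0 0 -0.8 -0.61 0 0 0" --pt "0 0 -0.85 -0.54 0 0 0" --pt "0 0 0 0 0 0 0" --pt "0 0 0 0 0 0 0"

```text
clock: 13.9
position: [511.1, 440.6, 156.0]
ee_rot: [0.892, -0.453, -0.001, 0.002]
contact_force: [-16.5, -4.1, 11.0]
gripper_width: 7.8
```

Run:
```python
from h import *
show()
ims=[]
for n in("wrist","scene","top"):
    d=get_image(n);np.savez(f"{n}6.npz",**d);ims.append(d["image"])
w=cv2.resize(ims[0],(480,360));s=cv2.resize(ims[1][110:225,175:265],(282,360),interpolation=3)
cv2.imwrite("pics/e6.png",np.hstack([w,s])[:,:,::-1])
```

```text
tcp fix [ 35.9   1.7 152. ] z world 156.0 F fix [-15.8   6.4  11. ] axes [[0.001, -1.0, -0.004], [-1.0, -0.001, 0.0], [-0.0, 0.004, -1.0]] w 7.8 t 13.9
```

View pics/e6.png

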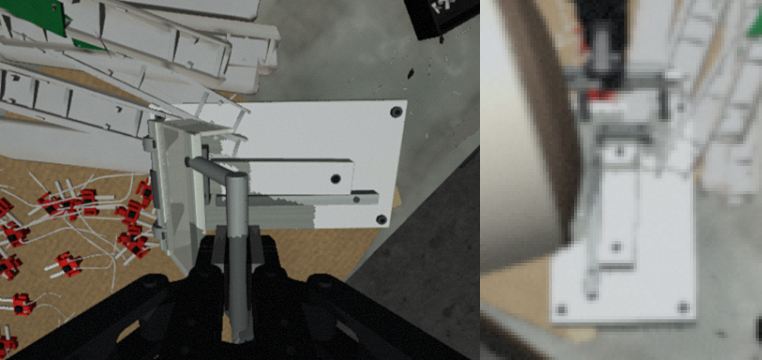

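The guard is up and held. The bar looks home. The force is mostly radial, so I'll relax the radius slightly, then check the angle from a closer picture.

servo_tool --pt "0 0 0.1 -0.15 0 0 0" --pt "0 0 0 0 0 0 0" --pt "0 0 0 0 0 0 0" --pt "0 0 0 0 0 0 0"

```text
clock: 14.45
position: [510.5, 440.2, 155.7]
ee_rot: [0.892, -0.453, -0.001, 0.002]
contact_force: [-12.1, -1.1, 4.8]
gripper_width: 7.6
```

Run:
```python
from h import *
show();s=read_state();print(s["joint_vel"].round(4))
d=get_image("wrist");np.savez("wrist7.npz",**d);cv2.imwrite("pics/w7.png",cv2.resize(d["image"][90:282,130:386],(800,600),interpolation=3)[:,:,::-1])
```

```text
tcp fix [ 35.2   1.7 151.7] z world 155.7 F fix [-10.4   6.3   4.8] axes [[0.001, -1.0, -0.004], [-1.0, -0.001, 0.001], [-0.001, 0.004, -1.0]] w 7.6 t 14.45
[-0.0001 -0.0007 -0.0006  0.0002 -0.0005 -0.0024]
```

View pics/w7.png

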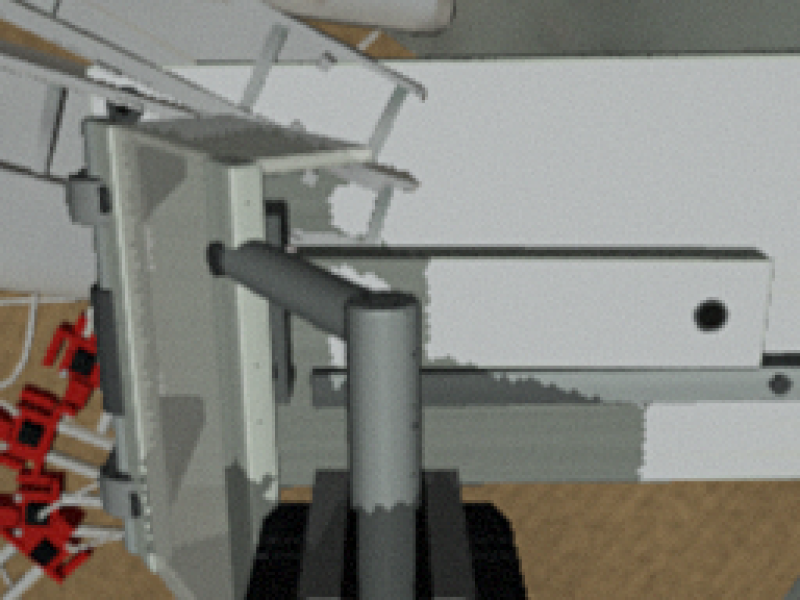

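The rod end face is at (384,298) in the crop. The bar's near end corners are (770,259) and (762,366), and its +y edge lies along the fence with no gap.

Run:
```python
from h import *
F,o=fix();d=dict(np.load("wrist7.npz"))
px=lambda u,v:(u/3.125+130,v/3.125+90)
for Y in(-38,-40):
    c=F.T@(d["extrinsics"][:3,3]-o);g=F.T@(ray(d,px(384,299),0)-o)
    P=c+(g-c)*(Y-c[1])/(g[1]-c[1]);print("rod",Y,P.round(1),"angle",np.degrees(np.arctan2(P[2]-56,95-P[0])).round(1),"r",np.hypot(P[2]-56,95-P[0]).round(1))
for n,u,v,z in(("end-",768,259,30),("end+",761,366,30),("e-",440,257,30),("e+",440,369,30),("hole",711,315,30),("fence",780,384,28)): print(n,(F.T@(ray(d,px(u,v),z)-o)).round(1))
# bystanders: compare top views
a,b=np.load("top0.npz")["image"],np.load("top6.npz")["image"]
df=(cv2.absdiff(a,b).max(2)>40)
for n,x,y in(("jar",158,217),("tin",300,228),("jar?",367,125),("driver",340,225)): print(n,df[y-12:y+13,x-14:x+15].sum())
```

```text
rod -38 [ 35.8 -38.  153.6] angle 58.8 r 114.2
rod -40 [ 35.8 -40.  160.2] angle 60.4 r 119.8
end- [-62.1  -9.7  26. ]
end+ [-63.6  19.4  26. ]
e- [ 21.4 -10.2  26. ]
e+ [20.8 20.2 26. ]
hole [-49.    5.3  26. ]
fence [-70.   25.2  24. ]
jar 637
tin 0
jar? 0
driver 0
```

Bar home and angle about 59–60° confirmed. The jar area changed in the top view, probably because the arm hides it, so I'll look.

Run:
```python
from h import *
t=np.load("top6.npz")["image"];s=np.load("scene6.npz")["image"]
cv2.imwrite("pics/e8.png",np.hstack([cv2.resize(t[:,:400],(400,384)),s[:,:400]])[:,:,::-1])
```

```text
(no output)
```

View pics/e8.png

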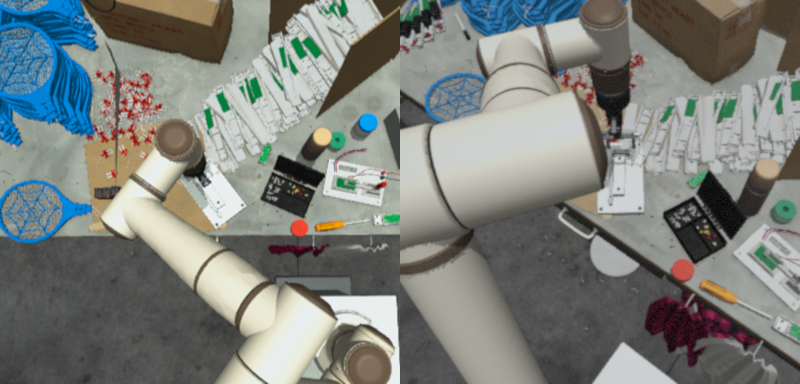

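The arm hides the jar but passes well above it; the tin and screwdriver are unmoved. Everything checks, so I'm handing in while still gripping.

Run:
```python
from h import *
for k in(1,5): d=dict(np.load(f"wrist{k}.npz"));print("jar expected in wrist",k,(proj(d,(391,570,62))*1.5625).round())
show();print(job_done())
```

```text
jar expected in wrist 1 [299. 489.]
jar expected in wrist 5 [329. 649.]
tcp fix [ 35.2   1.7 151.7] z world 155.7 F fix [-11.7   6.8   4.7] axes [[0.001, -1.0, -0.004], [-1.0, -0.001, 0.001], [-0.001, 0.004, -1.0]] w 7.7 t 14.5
the job is handed in; nothing more can be done
None
```

I pushed the bar home against the fence and end stop with the guard shut. I then lifted the guard by its rod to about 60° and handed in at 14.5 s, with the gripper still holding it.

**Last checks**
- **Bar:** its near end measured x ≈ -62 to -64 mm (home is -64). Its long edges measured y ≈ -10 and 20, so it lies parallel with no visible gap at the fence. Before the lift I could see it touching the end stop through the guard.
- **Guard:** the rod was at x ≈ 35.8 mm, which gives 59–60°. The arm was at rest and the fingers were closed on the rod.
- **Tin and screwdriver:** neither moved between the first and last top views.

**Doubtful points**
- **Jar:** the arm hid it in the final top view, so its position is not confirmed at the end. The arm passed well above it and no unexpected tool force showed.
- **Grip:** the opening reads 7.7 mm on a 10 mm rod.
- **Side force:** about 13 N remained on the tool, more than the 2.5–4.5 N expected from the spring. I think the rod shifted a few millimetres along the pads during the lift.

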